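Swap the plate-reader trays

TASK

Two low plate readers stand side by side, and only one tray may be out at a time. First push the empty tray that was left part way out fully home by its front; then hook a fingertip behind the front lip of the other tray, which carries the plate, and draw it out all the way to its stop. Do not pinch or lift anything, keep the plate seated in its tray, leave everything else where it stands, and finish clear of it all.

Things in the scene. Friction and masses are not known exactly. Their poses are not given: they have to be found in the camera images.
- loaded: white low plate reader, fixed: 130 mm deep (x), 169 wide (y), 80 high; origin under its centre; its -x axis points out of its front slot (front wall at x=-65 mm) and its tray slides out along -x. Tray floor 30 mm above the worktop. This is the reader with the plate inside; its tray starts home.
- empty: white low plate reader, fixed: 130 mm deep (x), 169 wide (y), 80 high; origin under its centre; its -x axis points out of its front slot (front wall at x=-65 mm) and its tray slides out along -x. Tray floor 30 mm above the worktop. This is the reader whose empty tray starts part way out. The two readers look alike; either may be the left one.
- loaded_tray (a joint): slide of this tray in m: 0 = fully home, grows as the tray comes out along the reader's -x axis, 0.110 = fully out at its stop. About 2 to 3 N moves it and it stays where it is left. Starts at 0.
- empty_tray (a joint): slide of this tray in m: 0 = fully home, grows as the tray comes out along the reader's -x axis, 0.110 = fully out at its stop. About 2 to 3 N moves it and it stays where it is left. Starts 0.045 to 0.095 out.
- loaded_lip_mid (a point): middle of the top inner edge of this tray's front lip, moving with it; axes as the reader's; 60 mm above the worktop, x=-113 mm in the reader's frame when home. The lip: an upright wall over the tray's 138 mm width; inner side (+x) goes 30 mm down from here to the tray floor; outer (grey facing) side 9 mm to -x of here. The open pocket behind it is 48 mm deep in x when home, longer when out.
- empty_lip_mid (a point): middle of the top inner edge of this tray's front lip, moving with it; axes as the reader's; 60 mm above the worktop, x=-113 mm in the reader's frame when home. The lip: an upright wall over the tray's 138 mm width; inner side (+x) goes 30 mm down from here to the tray floor; outer (grey facing) side 9 mm to -x of here. The open pocket behind it is 48 mm deep in x when home, longer when out.
- loaded_nest (a point): centre of the plate's nest on the loaded tray, on the tray floor 30 mm above the worktop; 105 mm behind the lip point (to +x); the nest has a 6 mm high rim with 2 mm play round the plate
- plate_12: clear 12-well plate, 85x127x20 mm, lying loose in the nest of the loaded tray; origin under its centre
- plate_lid: clear lid, 85x127x8 mm, lying on the roof of the loaded reader; leave alone; origin under its centre
- vial_mid: small screw-cap glass vial, 23 mm diameter, 44 mm tall, upright on the worktop between the two readers; leave alone; origin under its centre
- vial_left: small screw-cap glass vial, 23 mm diameter, 44 mm tall, upright at the left of the worktop; leave alone; origin under its centre
- bottle: capped glass bottle, 56 mm diameter, 105 mm tall, upright at the right; leave alone; origin under its centre
- petri: petri dish, 89 mm diameter, 15 mm high, at the front of the worktop, left; leave alone; origin under its centre
- spare_plate: clear 96-well plate, 85x127x14 mm, at the front of the worktop, right; leave alone; origin under its centre

How it is judged:
By the outcome, as a careful person would: the job done as asked, in the order asked, and still so for the second after the job is handed in, with the robot touching nothing.
It also fails if it takes over 48 s, if anything falls off the work surface, if the arm or the gripper's body presses on something with over 40 N, if the wrist force passes 120 N, or if a joint passes its speed limit or range.

ROBOT

A 6-joint arm with a two-finger parallel gripper is mounted at the origin on a cart in front of the work surface, level with it; the furniture and walls round the work are solid. World frame = base frame: x ahead of the robot, y to its left, z up, the work surface at z = 0. Lengths are in m, angles in rad, forces in N, time in s.
With the tool pointing down it reaches from about 0.325 to 0.775 m from the base axis. Payload 5.5 kg.
Tool frame: the origin (TCP) lies on the centre line of the jaws, within the pads' length; the fingertips stand 11 mm ahead of it and the grasp point (between the pads) lies 8 mm behind it (robot.tip_extent is the z of the fingertips in the tool frame, in m); z points along the fingers, x is the direction in which the jaws open and shut, and the axes are right-handed (so a half turn about z gives the same grasp; the last joint's range is limited). The gripper opens to 88 mm and grips with 3 to 60 N. Pads are 20 mm wide; open, the fingers measure 115 mm over their backs; the gripper's body (75 mm by 178 mm) begins 61 mm behind the grasp point.
Start: joints at [1.048, 0.091, 1.231, -0, 1.82, -0.057], TCP at [0.269, 0.536, 0.234] pointing down, gripper open.
Joint ranges: [-2.87, 2.87], [-0.86, 2.18], [0.17, 2.46], [-1.51, 4.65], [0.06, 2.69], [-2.65, 2.65]. Speed limits (rad/s): [2.57, 2.57, 3.01, 3.14, 3.14, 3.14].

INTERFACE

Orientations are given as [roll, pitch, yaw] about the fixed x, y, z axes, in that order (R = Rz(yaw) Ry(pitch) Rx(roll)).
In Python, from station import robot gives the robot as it stands. The module is installed in compiled form; this text tells all that it offers.
- The arm moves only by the tool move_arm, never from a script. Its argument "deltas" is one flat list of numbers, 7 for each row, row after row: the shift along the tool's x, y, z in units of 50 mm (1.0 is 50 mm), then the turn, a rotation vector about the tool's x, y, z in units of 6 degrees (1.0 is 6 degrees), then the finger opening in mm, from 0 to 87.8. In form: [tx, ty, tz, wx, wy, wz, hand, tx, ty, tz, wx, wy, wz, hand, ...]. A call has 1 to 5 rows; each row shifts and turns the commanded pose from where the row before left it, along the tool's axes as they then stand; what a row does not reach is not made up. A row lasts 1/8 s, in which the tool goes at most 62.5 mm and 10.7 degrees, less where a joint would pass 70% of its speed; a pose out of reach is approached as far as the arm can. A call is refused whole if a number of a shift passes 1 or a number of a turn 1, either way. A call with a gripper value outside its range is refused whole. The fingers move at their own pace and stop on an object; "newtons" is the grip in N (left out, the last holds). Time passes only in rows, so rows that do not move let the fingers close. It gives the time, the measured TCP pose, the force and the opening at its end, in the units of the state.
- robot.observe(): the state, without advancing time (a new reading comes with each control period).
- robot.grab_frame(name): name is "scene" or "top" or "wrist"; returns a dict with "frame" (400x640x3 uint8, red, green, blue), "camera_matrix" (3x3 intrinsics, pixels), "camera_from_world" (4x4, takes a point from world to camera coordinates). Camera axes: x right, y up, looking along -z (the intrinsics and any distortion apply to the point x, -y, -z); pixel columns grow to the right and rows downward; lengths in m; the calibration is good to about 2 mm. A picture is of the moment at which its call begins. There is no depth.
- robot.job_done(): hands the job in, once; it reports no verdict.
The state is a dict: "time": time; "joint_positions": joint angles; "qd": joint speeds; "joint_torque": joint torques, N m; "ee_pos": TCP position; "tcp_rot": TCP orientation; "wrist_force": force on the tool from outside, world axes, zero at the start; "ft_torque": the same for the moment, N m; "width": finger opening in m.
Only numpy, scipy, OpenCV 4.12 (cv2) and the standard library are available. Lean on these libraries where they do the work, as an engineer would, in place of code of your own. Each camera call takes 0.05 s, during which the arm holds its last target.

## Working session

There is one attempt and no reset: what is moved stays moved. The work goes in short steps, Python scripts to look and compute and a tool call to move; the robot and the scene stay as the last step left them, time stands still between calls to the robot, and variables do not carry over. Pictures are saved under pics/ and viewed, and the job is handed in when it is done.

Besides the shell and the picture viewer there is one more tool, called after "Emit:" as name(argument=value, ...), one argument or row to a line, values as JSON. move_arm: Moves the arm, as the interface text tells. Its arguments: {"type":"object","properties":{"deltas":{"type":"array"},"newtons":{"type":"number"}},"required":["deltas"]}

```bash
mkdir -p pics; python3 - <<'E'
from station import robot
import cv2,numpy as np,pickle
print(robot.observe())
for n in ["scene","top","wrist"]:
    g=robot.grab_frame(n); pickle.dump(g,open(f"{n}0.pkl","wb"))
    cv2.imwrite(f"pics/{n}0.png",g["frame"][:,:,::-1]); print(n,g["camera_matrix"],g["camera_from_world"], g.keys())
E
```

```text
{'time': 0.0, 'joint_positions': array([ 1.04831652e+00,  9.18267575e-02,  1.23185894e+00, -4.38110029e-05,
        1.81977805e+00, -5.67024847e-02]), 'qd': array([-0.0004516 , -0.00043779,  0.00059326, -0.00061643,  0.00065696,
       -0.00106126]), 'joint_torque': array([-3.47937419e-05, -4.46462202e+01, -4.06435812e+01,  6.98430883e-02,
        2.94582825e-02, -1.44171859e-04]), 'ee_pos': array([0.26935323, 0.53584471, 0.23254129]), 'tcp_rot': array([-3.14152903e+00,  1.87049508e-03,  1.10500830e+00]), 'wrist_force': array([-1.0798384 ,  0.71519887,  0.14225841]), 'ft_torque': array([ 0.04484132,  0.01132989, -0.02200287]), 'width': 0.0880702328766342}
scene [[459.72492976   0.         317.17882696]
 [  0.         459.72492976 194.78115755]
 [  0.           0.           1.        ]] [[-0.71946794 -0.69450811  0.00493668  0.39453617]
 [ 0.28484574 -0.28858517  0.91410147 -0.23645556]
 [-0.63342623  0.6590729   0.40545545 -1.19469232]
 [ 0.          0.          0.          1.        ]] dict_keys(['frame', 'camera_matrix', 'camera_from_world'])
top [[447.65668915   0.         319.66869179]
 [  0.         447.65668915 202.72924052]
 [  0.           0.           1.        ]] [[ 0.0101407  -0.99983604  0.01500215 -0.01420378]
 [ 0.99768442  0.01112565  0.06709703 -0.56391542]
 [-0.06725294  0.014287    0.99763366 -1.28746616]
 [ 0.          0.          0.          1.        ]] dict_keys(['frame', 'camera_matrix', 'camera_from_world'])
wrist [[284.73711796   0.         319.88621602]
 [  0.         284.73711796 197.06311613]
 [  0.           0.           1.        ]] [[ 0.44992939  0.89305967 -0.0028243  -0.60085233]
 [-0.86156697  0.43322634 -0.26460783  0.03193857]
 [-0.23508702  0.12148816  0.96435197 -0.39128354]
 [ 0.          0.          0.          1.        ]] dict_keys(['frame', 'camera_matrix', 'camera_from_world'])
```

View pics/top0.png

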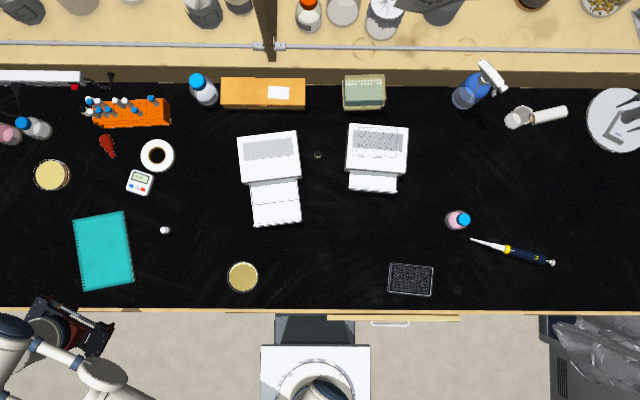

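View pics/scene0.png

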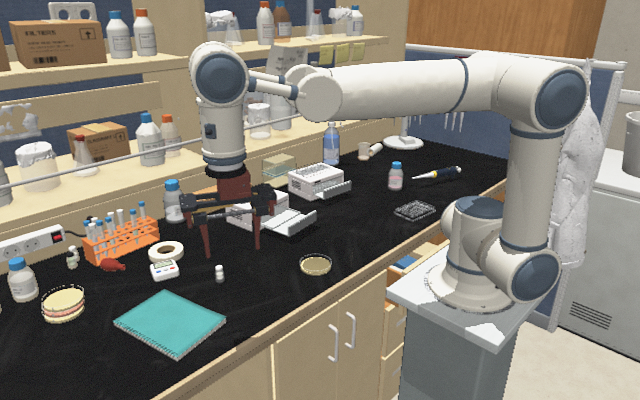

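The empty reader is on the left, around (270,157), with its tray out to about row 225. The loaded reader is on the right, around (377,150). I'll measure both.

```bash
cat > h.py <<'E'
import numpy as np,cv2,pickle
def ray(g,uv,z):
    K=g["camera_matrix"];T=g["camera_from_world"];R=T[:3,:3];c=-R.T@T[:3,3]
    d=np.linalg.inv(K)@np.array([uv[0],uv[1],1.]);d=R.T@np.array([d[0],-d[1],-d[2]])
    return c+d*(z-c[2])/d[2]
def proj(g,p):
    T=g["camera_from_world"];q=T[:3,:3]@np.array(p)+T[:3,3];k=g["camera_matrix"]@np.array([q[0],-q[1],-q[2]]);return k[:2]/k[2]
E
python3 - <<'E'
from h import *
g=pickle.load(open("top0.pkl","rb"));f=g["frame"]
c=f[115:240,225:425][:,:,::-1]
cv2.imwrite("pics/top0c.png",cv2.resize(c,None,fx=4,fy=4,interpolation=cv2.INTER_NEAREST))
hsv=cv2.cvtColor(f,cv2.COLOR_RGB2HSV)
m=((hsv[...,2]>110)&(hsv[...,1]<60)).astype(np.uint8)
m[:115]=0;m[240:]=0;m[:,:225]=0;m[:,425:]=0
for ct in cv2.findContours(m,0,2)[0]:
    if cv2.contourArea(ct)>300: print(cv2.boundingRect(ct),cv2.approxPolyDP(ct,2,True).reshape(-1,2).tolist())
E
```

```text
(237, 130, 65, 98) [[295, 130], [237, 137], [241, 181], [249, 184], [253, 226], [298, 222], [301, 219], [296, 180], [301, 171]]
(345, 123, 64, 71) [[349, 123], [345, 167], [350, 169], [348, 187], [355, 190], [396, 192], [396, 173], [405, 172], [408, 128]]
```

View pics/top0c.png

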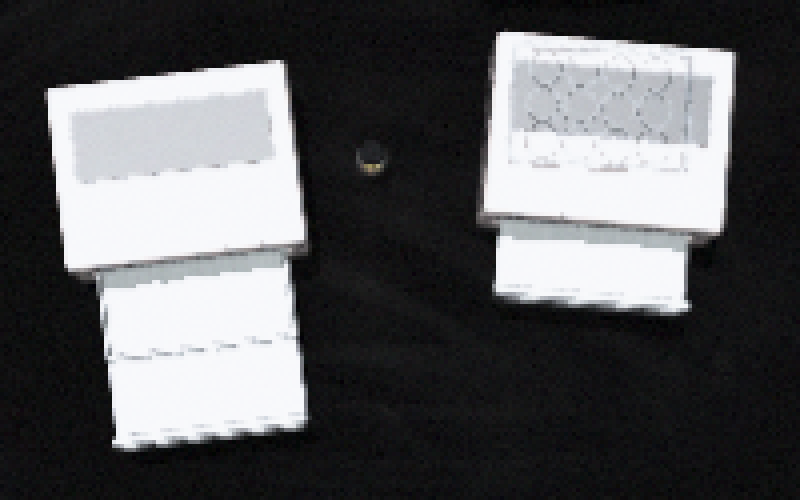

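```bash
cat > fit.py <<'E'
from h import *
g=pickle.load(open("top0.pkl","rb"))
def fit(name,cs):
    # cs: backleft, backright, frontright, frontleft in crop px
    P=np.array([ray(g,(225+(u)/4-.5+.125,115+v/4-.5+.125),0.08)[:2] for u,v in cs])
    M=np.array([[65,84.5],[65,-84.5],[-65,-84.5],[-65,84.5]])/1e3
    c=P.mean(0);H=M.T@(P-c);U,S,V=np.linalg.svd(H);R=(V.T@np.diag([1,np.linalg.det(V.T@U.T)])@U.T)
    print(name,c,"yaw",np.arctan2(R[1,0],R[0,0]),"res mm",((P-c-M@R.T)*1e3).round(1).tolist())
    return c,R
def lip(c,R,uvs):
    for u,v in uvs:
        p=ray(g,(225+u/4-.375,115+v/4-.375),0.06)[:2]; print("lip local",(R.T@(p-c)*1e3).round(1),p.round(4))
if __name__=="__main__":
    c,R=fit("empty",[(49,89),(285,61),(306,243),(67,269)]); lip(c,R,[(117,448),(307,426),(115,438),(305,417)])
    for s in (0,.05,.08): print(c+R@np.array([-.113-s,0]))
    c,R=fit("loaded",[(497,32),(736,52),(721,232),(482,214)]); lip(c,R,[(495,298),(687,311),(495,291),(688,303)])
    for s in (0,.110): print(c+R@np.array([-.113-s,0]))
    w=ray(g,(225+371/4,115+155/4),0.04);print(w)
E
python3 fit.py
```

```text
empty [0.68955548 0.13615198] yaw 0.1259897851881436 res mm [[-1.2, -1.6], [-0.3, 1.1], [0.2, 1.1], [1.2, -0.6]]
lip local [-191.   65.] [0.4919 0.1766]
lip local [-191.   -69.3] [0.5088 0.0434]
lip local [-183.9   65.6] [0.4989 0.1782]
lip local [-184.6  -68.6] [0.5151 0.0449]
[0.57745114 0.12195277]
[0.52784746 0.11566994]
[0.49808524 0.11190023]
loaded [ 0.7168114  -0.16662695] yaw -0.07199499789731625 res mm [[-0.6, -0.3], [-0.4, -0.7], [1.2, 0.9], [-0.3, 0.1]]
lip local [-121.3   69.5] [ 0.6008 -0.0886]
lip local [-119.1  -67.2] [ 0.5932 -0.2251]
lip local [-116.3   69.9] [ 0.6058 -0.0886]
lip local [-113.4  -67.5] [ 0.5989 -0.2258]
[ 0.60410413 -0.15849854]
[ 0.49438909 -0.15058593]
[ 0.70455764 -0.00090885  0.04      ]
```

View pics/wrist0.png

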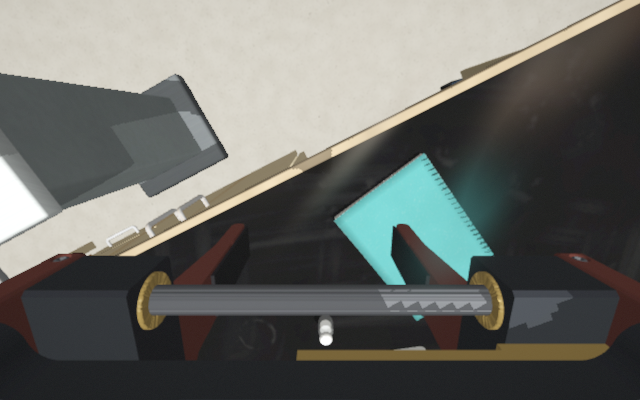

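```bash
cat > plan.py <<'E'
from h import *
from scipy.spatial.transform import Rotation as Ro
from fit import fit
E_=([(49,89),(285,61),(306,243),(67,269)]);L_=([(497,32),(736,52),(721,232),(482,214)])
def local(which,p):
    c,R=fit(which,E_ if which=="empty" else L_); return R.T@(np.array(p[:2])-c)
def plan(pos,rpy,tgt,yaw,n,hand=0):
    q0=Ro.from_euler('xyz',rpy);q1=Ro.from_euler('xyz',[np.pi,0,yaw])
    dr=(q0.inv()*q1).as_rotvec()/n; q=q0;p=np.array(pos,float);d=(np.array(tgt)-p)/n
    out=[]
    for i in range(n):
        t=np.round(q.inv().apply(np.array(pos)+d*(i+1)-p)/.05,2); w=np.round(np.degrees(dr)/6,2)
        out.append([*t,*w,hand]); p=p+q.apply(t*.05); q=q*Ro.from_rotvec(np.radians(w*6))
    for o in out: print(", ".join(f"{v:g}" for v in o),",")
    print("end",p,q.as_euler('xyz'))
def tgt(which,x,y,z):
    c,R=fit(which,E_ if which=="empty" else L_); p=c+R@np.array([x,y]); return [*p,z],np.arctan2(R[1,0],R[0,0])+np.pi/2
E
python3 - <<'E'
from plan import *
from station import robot
o=robot.observe()
t,y=tgt("empty",-.235,0,.20);print(t,y,o["time"])
plan(o["ee_pos"],o["tcp_rot"],t,y,10)
E
```

```text
empty [0.68955548 0.13615198] yaw 0.1259897851881436 res mm [[-1.2, -1.6], [-0.3, 1.1], [0.2, 1.1], [1.2, -0.6]]
[np.float64(0.45641814313524953), np.float64(0.106622650909533), 0.2] 1.69678611198304 0.15
-0.6, 0.72, 0.07, -0, 0, -0.57, 0 ,
-0.64, 0.68, 0.06, -0, 0, -0.57, 0 ,
-0.68, 0.65, 0.07, -0, 0, -0.57, 0 ,
-0.72, 0.6, 0.07, -0, 0, -0.57, 0 ,
-0.75, 0.56, 0.06, -0, 0, -0.57, 0 ,
-0.78, 0.51, 0.07, -0, 0, -0.57, 0 ,
-0.82, 0.46, 0.06, -0, 0, -0.57, 0 ,
-0.84, 0.42, 0.07, -0, 0, -0.57, 0 ,
-0.86, 0.36, 0.07, -0, 0, -0.57, 0 ,
-0.88, 0.31, 0.06, -0, 0, -0.57, 0 ,
end [0.45627959 0.10672673 0.20019293] [-3.14068997e+00  1.15519730e-03  1.70190828e+00]
```

Emit:
move_arm(
  deltas=[-0.6,0.72,0.07,0,0,-0.57,0,-0.64,0.68,0.06,0,0,-0.57,0,-0.68,0.65,0.07,0,0,-0.57,0,-0.72,0.6,0.07,0,0,-0.57,0,-0.75,0.56,0.06,0,0,-0.57,0],
)

```text
time: 0.78
ee_pos: [0.3635, 0.3199, 0.2167]
tcp_rot: [-3.141, 0.0, 1.406]
wrist_force: [-0.1, -0.6, 0.7]
width: 0.0414
```

Emit:
move_arm(
  deltas=[-0.78,0.51,0.07,0,0,-0.57,0,-0.82,0.46,0.06,0,0,-0.57,0,-0.84,0.42,0.07,0,0,-0.57,0,-0.86,0.36,0.07,0,0,-0.57,0,-0.88,0.31,0.06,0,0,-0.57,0],
)

```text
time: 1.4
ee_pos: [0.4567, 0.1055, 0.2003]
tcp_rot: [-3.141, -0.0, 1.704]
wrist_force: [0.1, 0.7, -0.2]
width: 0.0001
```

Emit:
move_arm(
  deltas=[0,0,0,0,0,0,0,0,0,0,0,0,0,0],
)

```text
time: 1.65
ee_pos: [0.4562, 0.1073, 0.2005]
tcp_rot: [-3.141, -0.001, 1.701]
wrist_force: [-0.5, 0.4, -0.5]
width: 0.0007
```

```bash
python3 - <<'E'
from plan import *
from station import robot
o=robot.observe();print(o["time"],o["ee_pos"],o["tcp_rot"],o["width"],o["wrist_force"])
g=robot.grab_frame("wrist");cv2.imwrite("pics/w1.png",g["frame"][:,:,::-1])
t,y=tgt("empty",-.22,0,.053)
plan(o["ee_pos"],o["tcp_rot"],t,y,5)
E
```

```text
1.65 [0.45616943 0.10734097 0.20050626] [-3.14110129e+00 -5.77266896e-04  1.70089351e+00] 0.0007081669340444469 [-0.51366546  0.37646107 -0.45070926]
empty [0.68955548 0.13615198] yaw 0.1259897851881436 res mm [[-1.2, -1.6], [-0.3, 1.1], [0.2, 1.1], [1.2, -0.6]]
-0, 0.06, 0.59, -0, -0, 0.01, 0 ,
-0.01, 0.06, 0.59, -0, -0, 0.01, 0 ,
-0, 0.06, 0.59, -0, -0, 0.01, 0 ,
-0, 0.06, 0.59, -0, -0, 0.01, 0 ,
-0.01, 0.06, 0.59, -0, -0, 0.01, 0 ,
end [0.47109091 0.10833891 0.05299834] [-3.14109827e+00 -5.74686200e-04  1.69565752e+00]
```

View pics/w1.png

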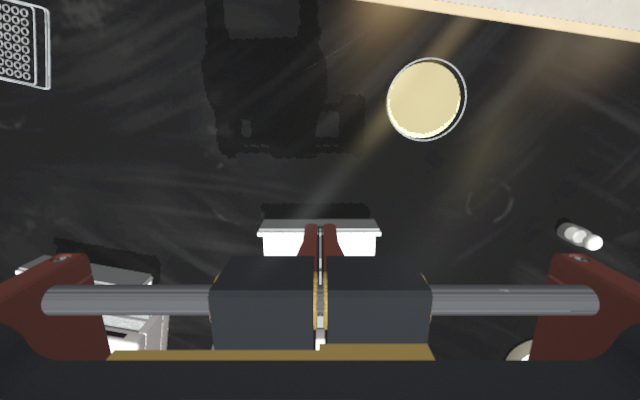

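```bash
python3 - <<'E'
from plan import *
from station import robot
g=robot.grab_frame("wrist")
c,R=fit("empty",E_)
for uv in [(263,220),(376,220),(258,235),(381,235)]:
    p=ray(g,uv,.06);print(uv,p,R.T@(p[:2]-c))
print(proj(g,[*(c+R@[-.191,0]),.06]),proj(g,[*(c+R@[-.182,0]),.06]))
E
```

```text
empty [0.68955548 0.13615198] yaw 0.1259897851881436 res mm [[-1.2, -1.6], [-0.3, 1.1], [0.2, 1.1], [1.2, -0.6]]
(263, 220) [0.49840844 0.05228709 0.06      ] [-0.20017016 -0.05918125]
(376, 220) [0.48239456 0.17413618 0.06      ] [-0.20074595  0.06371429]
(258, 235) [0.51665454 0.04818007 0.06      ] [-0.18258476 -0.06554846]
(381, 235) [0.49895857 0.18279582 0.06      ] [-0.18322509  0.07022391]
[317.39086983 228.12842679] [317.37306536 235.75203602]
```

Emit:
move_arm(
  deltas=[0,0,0.59,0,0,0.01,0,0,0,0.59,0,0,0.01,0,0,0,0.59,0,0,0.01,0,0,0,0.59,0,0,0.01,0,0,0,0.59,0,0,0.01,0],
)

```text
time: 2.38
ee_pos: [0.4561, 0.1083, 0.0524]
tcp_rot: [3.141, -0.0, 1.699]
wrist_force: [0.3, -0.0, 0.0]
width: 0.0007
```

```bash
python3 - <<'E'
from plan import *
from station import robot
o=robot.observe();print(o["time"],o["ee_pos"],o["tcp_rot"],o["wrist_force"])
print(local("empty",o["ee_pos"]))
g=robot.grab_frame("scene");cv2.imwrite("pics/s2.png",cv2.resize(g["frame"][130:270,180:380,::-1],None,fx=4,fy=4))
E
```

```text
2.375 [0.45605993 0.10832018 0.05244489] [ 3.14105279e+00 -2.39542120e-04  1.69869456e+00] [ 0.29890027 -0.0369537   0.02711256]
empty [0.68955548 0.13615198] yaw 0.1259897851881436 res mm [[-1.2, -1.6], [-0.3, 1.1], [0.2, 1.1], [1.2, -0.6]]
[-0.23514207  0.00172909]
```

View pics/s2.png

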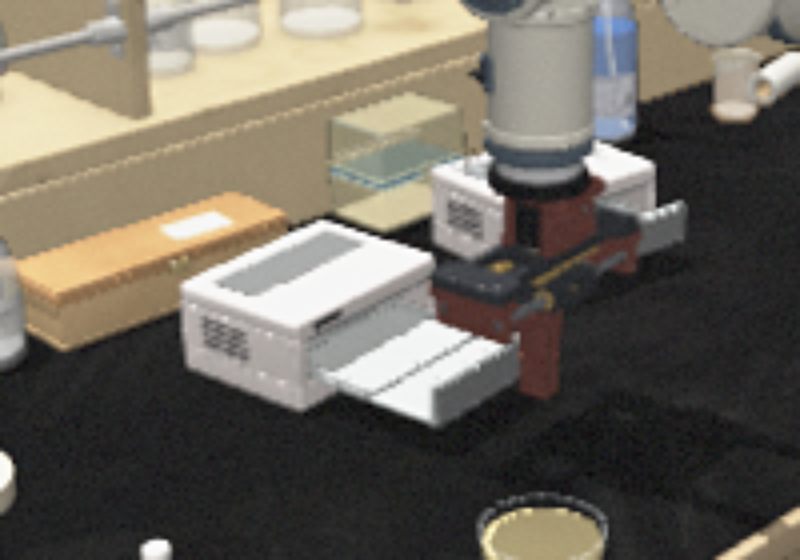

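The closed fingers are standing in front of the grey facing. Next comes the push.

Emit:
move_arm(
  deltas=[0,0.3,0,0,0,0,0,0,0.2,0,0,0,0,0,0,0.2,0,0,0,0,0,0,0.2,0,0,0,0,0,0,0.2,0,0,0,0,0],
)

```text
time: 3.05
ee_pos: [0.5114, 0.1142, 0.0533]
tcp_rot: [-3.141, -0.0, 1.697]
wrist_force: [-1.9, 0.9, 1.1]
width: 0.0004
```

Emit:
move_arm(
  deltas=[0,0.2,0,0,0,0,0,0,0.2,0,0,0,0,0,0,0.2,0,0,0,0,0,0,0.1,0,0,0,0,0,0,0,0,0,0,0,0],
)

```text
time: 3.68
ee_pos: [0.5463, 0.118, 0.053]
tcp_rot: [3.141, 0.001, 1.696]
wrist_force: [-0.1, 0.9, 0.3]
width: 0.0005
```

```bash
python3 - <<'E'
from plan import *
from station import robot
o=robot.observe();print(o["time"],o["ee_pos"],o["tcp_rot"],o["wrist_force"])
print(local("empty",o["ee_pos"]))
E
```

```text
3.675 [0.54633573 0.11800349 0.05302528] [3.14087037e+00 5.71073512e-04 1.69640760e+00] [-0.14932149  0.86765982  0.3266829 ]
empty [0.68955548 0.13615198] yaw 0.1259897851881436 res mm [[-1.2, -1.6], [-0.3, 1.1], [0.2, 1.1], [1.2, -0.6]]
[-1.44365045e-01 -8.11808640e-06]
```

Emit:
move_arm(
  deltas=[0,0.06,0,0,0,0,0,0,0.06,0,0,0,0,0,0,0.06,0,0,0,0,0,0,0,0,0,0,0,0],
)

```text
time: 4.18
ee_pos: [0.5549, 0.1193, 0.0531]
tcp_rot: [3.141, 0.0, 1.697]
wrist_force: [-0.1, -0.6, 0.0]
width: 0.0003
```

Emit:
move_arm(
  deltas=[0,0.04,0,0,0,0,0,0,0,0,0,0,0,0],
)

```text
time: 4.42
ee_pos: [0.5567, 0.1196, 0.0531]
tcp_rot: [3.141, 0.0, 1.697]
wrist_force: [-0.6, -0.8, 0.1]
width: 0.0002
```

Emit:
move_arm(
  deltas=[0,0.04,0,0,0,0,0,0,0,0,0,0,0,0],
)

```text
time: 4.68
ee_pos: [0.5587, 0.1199, 0.0531]
tcp_rot: [3.141, 0.0, 1.697]
wrist_force: [-1.1, -1.2, -1.1]
width: 0.0005
```

Emit:
move_arm(
  deltas=[0,0.03,0,0,0,0,0,0,0,0,0,0,0,0],
)

```text
time: 4.92
ee_pos: [0.5589, 0.1199, 0.0531]
tcp_rot: [-3.138, 0.0, 1.697]
wrist_force: [-6.6, -1.6, 4.4]
width: -0.0001
```

Emit:
move_arm(
  deltas=[0,0.03,0,0,0,0,0,0,0,0,0,0,0,0],
)

```text
time: 5.18
ee_pos: [0.559, 0.1199, 0.0531]
tcp_rot: [-3.135, 0.0, 1.697]
wrist_force: [-13.2, -2.5, 7.6]
width: 0.0005
```

Emit:
move_arm(
  deltas=[0,0.03,0,0,0,0,0,0,0,0,0,0,0,0],
)

```text
time: 5.42
ee_pos: [0.5591, 0.1199, 0.0531]
tcp_rot: [-3.131, 0.0, 1.697]
wrist_force: [-19.4, -3.4, 10.8]
width: 0.0007
```

The tray is hard against its stop: about 20 N with no further travel. I'll back off, rise, and look.

Emit:
move_arm(
  deltas=[0,-0.3,0,0,0,0,0,0,-0.7,0,0,0,0,0,0,0,-0.9,0,0,0,0,0,0,-1,0,0,0,0,0,0,-0.9,0,0,0,0],
)

```text
time: 6.05
ee_pos: [0.5138, 0.1145, 0.1954]
tcp_rot: [3.139, -0.001, 1.697]
wrist_force: [0.4, 0.7, 1.1]
width: -0.0001
```

```bash
python3 - <<'E'
from plan import *
from station import robot
o=robot.observe();print(o["time"],o["ee_pos"],o["tcp_rot"],o["wrist_force"])
g=robot.grab_frame("top");pickle.dump(g,open("top1.pkl","wb"));cv2.imwrite("pics/t3.png",cv2.resize(g["frame"][115:240,225:425][:,:,::-1],None,fx=4,fy=4,interpolation=cv2.INTER_NEAREST))
t,y=tgt("loaded",-.089,0,.19);print(t)
plan(o["ee_pos"],o["tcp_rot"],t,y,8)
E
```

```text
6.05 [0.51375402 0.11449347 0.19542906] [ 3.13905469e+00 -5.06070971e-04  1.69698501e+00] [0.43361547 0.69356762 1.09193567]
loaded [ 0.7168114  -0.16662695] yaw -0.07199499789731625 res mm [[-0.6, -0.3], [-0.4, -0.7], [1.2, 0.9], [-0.3, 0.1]]
[np.float64(0.6280419569316804), np.float64(-0.16022492684668302), 0.19]
-0.72, 0.2, 0.01, 0, -0, 0.24, 0 ,
-0.71, 0.21, 0.02, 0, -0, 0.24, 0 ,
-0.71, 0.23, 0.01, 0, -0, 0.24, 0 ,
-0.7, 0.25, 0.01, 0, -0, 0.24, 0 ,
-0.69, 0.27, 0.02, 0, -0, 0.24, 0 ,
-0.69, 0.29, 0.01, 0, -0, 0.24, 0 ,
-0.68, 0.3, 0.02, 0, -0, 0.24, 0 ,
-0.67, 0.32, 0.01, 0, -0, 0.24, 0 ,
end [ 0.62803889 -0.1603102   0.18998377] [ 3.13920688e+00 -1.00273326e-03  1.49592364e+00]
```

View pics/t3.png

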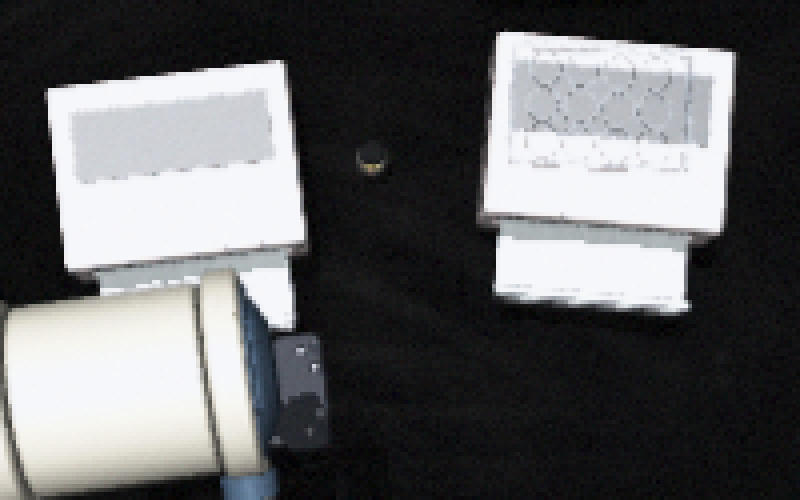

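The empty tray's lip now sits where the loaded reader's home lip does. The loaded reader hasn't changed.

Emit:
move_arm(
  deltas=[-0.72,0.2,0.01,0,0,0.24,0,-0.71,0.21,0.02,0,0,0.24,0,-0.71,0.23,0.01,0,0,0.24,0,-0.7,0.25,0.01,0,0,0.24,0,-0.69,0.27,0.02,0,0,0.24,0],
)

```text
time: 6.72
ee_pos: [0.5856, -0.0586, 0.1898]
tcp_rot: [3.14, -0.0, 1.57]
wrist_force: [-0.2, 0.3, -0.1]
width: 0.0004
```

Emit:
move_arm(
  deltas=[-0.69,0.29,0.01,0,0,0.24,0,-0.68,0.3,0.02,0,0,0.24,0,-0.67,0.32,0.01,0,0,0.24,0,0,0,0,0,0,0,0,0,0,0,0,0,0,0],
)

```text
time: 7.35
ee_pos: [0.6277, -0.1601, 0.1876]
tcp_rot: [3.141, -0.001, 1.496]
wrist_force: [0.1, 0.0, 0.0]
width: 0.0004
```

```bash
python3 - <<'E'
from plan import *
from station import robot
o=robot.observe();print(o["time"],o["ee_pos"],o["tcp_rot"],o["wrist_force"],local("loaded",o["ee_pos"]))
g=robot.grab_frame("wrist");pickle.dump(g,open("w4.pkl","wb"));cv2.imwrite("pics/w4.png",g["frame"][:,:,::-1])
g=robot.grab_frame("top");cv2.imwrite("pics/t4.png",cv2.resize(g["frame"][115:240,225:425][:,:,::-1],None,fx=4,fy=4,interpolation=cv2.INTER_NEAREST))
c,R=fit("empty",E_);
for uv in [(294,326)]:
  p=ray(g,(225+uv[0]/4-.375,115+uv[1]/4-.375),.06);print(R.T@(p[:2]-c))
c,R=fit("loaded",L_);g=pickle.load(open("w4.pkl","rb"))
for x in(-.122,-.113,-.065):print(x,proj(g,[*(c+R@[x,.069]),.06]),proj(g,[*(c+R@[x,-.069]),.06]))
t,y=tgt("loaded",-.091,0,.047)
plan(o["ee_pos"],o["tcp_rot"],t,y,5)
E
```

```text
loaded [ 0.7168114  -0.16662695] yaw -0.07199499789731625 res mm [[-0.6, -0.3], [-0.4, -0.7], [1.2, 0.9], [-0.3, 0.1]]
7.35 [ 0.62773271 -0.16008173  0.18755842] [ 3.14136491e+00 -6.24659253e-04  1.49605966e+00] [0.08877818 0.01459821 0.00151358] [-0.08931874  0.00012058]
empty [0.68955548 0.13615198] yaw 0.1259897851881436 res mm [[-1.2, -1.6], [-0.3, 1.1], [0.2, 1.1], [1.2, -0.6]]
[-0.11975765 -0.06814662]
loaded [ 0.7168114  -0.16662695] yaw -0.07199499789731625 res mm [[-0.6, -0.3], [-0.4, -0.7], [1.2, 0.9], [-0.3, 0.1]]
-0.122 [388.43298022 159.72529013] [247.75754817 160.22885248]
-0.113 [387.88669533 168.81698129] [248.40005795 169.31002257]
-0.065 [385.12243763 214.82187346] [251.65133929 215.2633136 ]
loaded [ 0.7168114  -0.16662695] yaw -0.07199499789731625 res mm [[-0.6, -0.3], [-0.4, -0.7], [1.2, 0.9], [-0.3, 0.1]]
-0, -0.01, 0.56, 0, -0, -0.01, 0 ,
-0, -0, 0.56, 0, -0, -0.01, 0 ,
-0, -0.01, 0.57, 0, -0, -0.01, 0 ,
-0, -0.01, 0.56, 0, -0, -0.01, 0 ,
-0, -0, 0.56, 0, -0, -0.01, 0 ,
end [ 0.62627517 -0.15988721  0.0470581 ] [ 3.14136164e+00 -6.23458216e-04  1.50129565e+00]
```

View pics/w4.png

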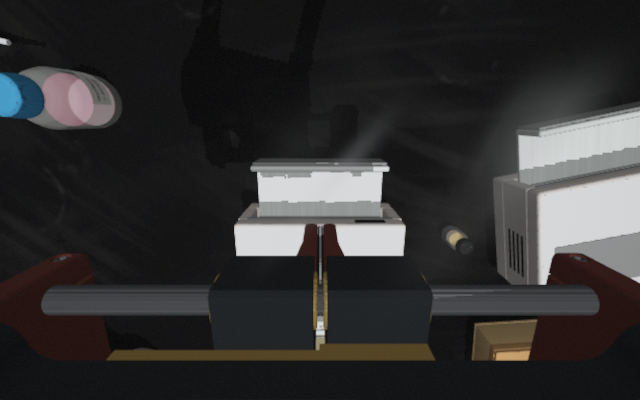

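View pics/t4.png

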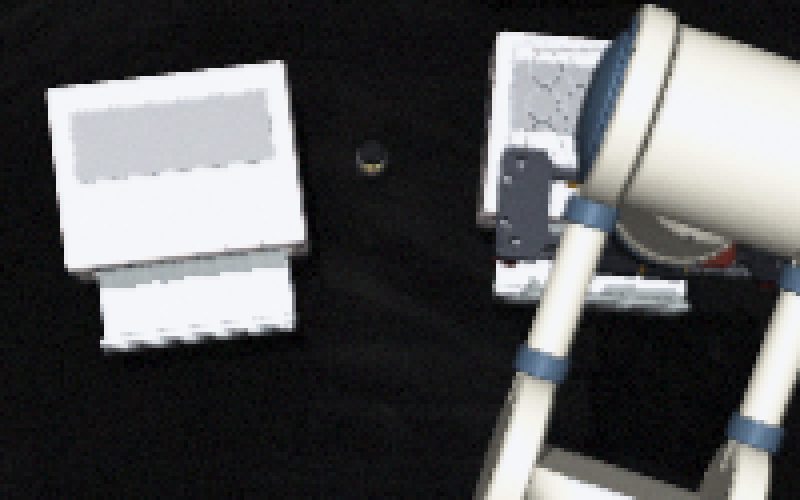

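The wrist view shows the lip at rows 159–169, matching the prediction, with the fingers centred on the pocket at column 320. I'll go down into the pocket with the tip at about z = 42 mm.

Emit:
move_arm(
  deltas=[0,-0.01,0.6,0,0,-0.01,0,0,-0.01,0.6,0,0,-0.01,0,0,-0.01,0.6,0,0,-0.01,0,0,0,0.3,0,0,0,0,0,0,0,0,0,0,0],
)

```text
time: 8.07
ee_pos: [0.6256, -0.1597, 0.0818]
tcp_rot: [-3.14, -0.0, 1.5]
wrist_force: [-0.9, -1.5, 0.4]
width: 0.0005
```

Emit:
move_arm(
  deltas=[0,0,0.3,0,0,0,0,0,0,0.3,0,0,0,0,0,0,0,0,0,0,0],
)

```text
time: 8.45
ee_pos: [0.6251, -0.1603, 0.0505]
tcp_rot: [-3.138, -0.001, 1.499]
wrist_force: [-0.2, -0.3, -0.6]
width: 0.0002
```

```bash
python3 - <<'E'
from plan import *
from station import robot
o=robot.observe();print(o["time"],o["ee_pos"],o["tcp_rot"],o["wrist_force"],local("loaded",o["ee_pos"]))
g=robot.grab_frame("wrist");cv2.imwrite("pics/w5.png",g["frame"][:,:,::-1])
g=robot.grab_frame("scene");cv2.imwrite("pics/s5.png",cv2.resize(g["frame"][120:260,220:420,::-1],None,fx=4,fy=4))
E
```

```text
loaded [ 0.7168114  -0.16662695] yaw -0.07199499789731625 res mm [[-0.6, -0.3], [-0.4, -0.7], [1.2, 0.9], [-0.3, 0.1]]
8.45 [ 0.62514104 -0.16031098  0.0505115 ] [-3.13840698e+00 -7.74483752e-04  1.49867920e+00] [-0.15582424 -0.3480252  -0.64794023] [-0.09188721 -0.0002945 ]
```

View pics/w5.png

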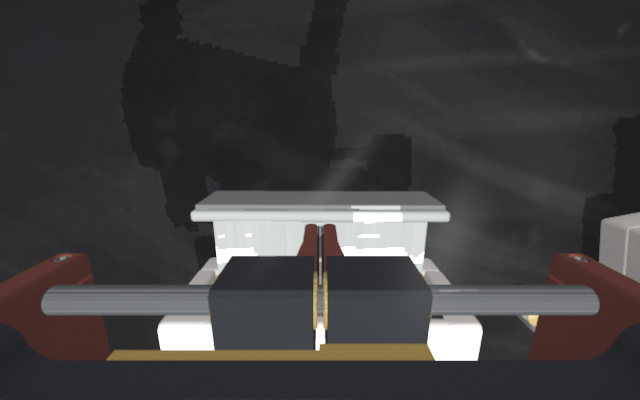

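View pics/s5.png

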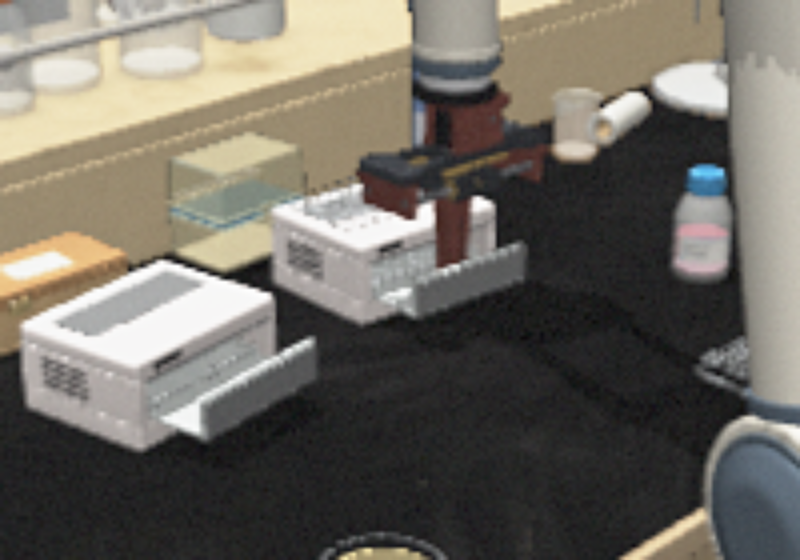

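The fingertips are inside the pocket behind the lip, with no contact force. Now I'll draw the tray out slowly.

Emit:
move_arm(
  deltas=[0,-0.08,0,0,0,0,0,0,-0.08,0,0,0,0,0,0,-0.08,0,0,0,0,0,0,-0.08,0,0,0,0,0,0,-0.1,0,0,0,0,0],
)

```text
time: 9.18
ee_pos: [0.6053, -0.1591, 0.0532]
tcp_rot: [3.14, 0.0, 1.499]
wrist_force: [2.7, -0.5, 1.8]
width: 0.0002
```

Emit:
move_arm(
  deltas=[0,-0.12,0,0,0,0,0,0,-0.12,0,0,0,0,0,0,-0.12,0,0,0,0,0,0,-0.12,0,0,0,0,0,0,-0.12,0,0,0,0,0],
)

```text
time: 9.8
ee_pos: [0.5749, -0.1568, 0.0526]
tcp_rot: [3.142, -0.0, 1.499]
wrist_force: [2.5, -0.1, 2.0]
width: 0.0006
```

Emit:
move_arm(
  deltas=[0,-0.12,0,0,0,0,0,0,-0.12,0,0,0,0,0,0,-0.12,0,0,0,0,0,0,-0.12,0,0,0,0,0,0,-0.12,0,0,0,0,0],
)

```text
time: 10.42
ee_pos: [0.5449, -0.1546, 0.0526]
tcp_rot: [-3.142, -0.0, 1.499]
wrist_force: [1.3, 0.4, 0.7]
width: 0.0004
```

```bash
python3 - <<'E'
from plan import *
from station import robot
o=robot.observe();print(o["time"],o["ee_pos"],o["tcp_rot"],o["wrist_force"],local("loaded",o["ee_pos"]))
g=robot.grab_frame("wrist");cv2.imwrite("pics/w6.png",g["frame"][:,:,::-1])
E
```

```text
loaded [ 0.7168114  -0.16662695] yaw -0.07199499789731625 res mm [[-0.6, -0.3], [-0.4, -0.7], [1.2, 0.9], [-0.3, 0.1]]
10.425 [ 0.54494678 -0.15457754  0.05260109] [-3.14153771e+00 -1.77414556e-04  1.49882565e+00] [1.33406104 0.37491707 0.68919825] [-0.17228615 -0.00034451]
```

View pics/w6.png

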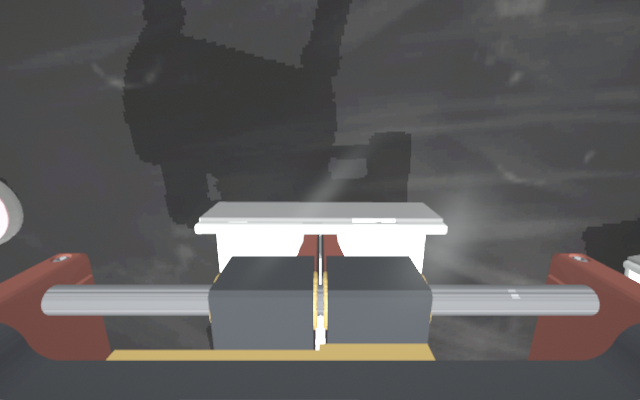

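Emit:
move_arm(
  deltas=[0,-0.12,0,0,0,0,0,0,-0.12,0,0,0,0,0,0,-0.12,0,0,0,0,0,0,-0.12,0,0,0,0,0,0,-0.1,0,0,0,0,0],
)

```text
time: 11.1
ee_pos: [0.5159, -0.1526, 0.0524]
tcp_rot: [-3.141, -0.0, 1.499]
wrist_force: [2.4, 0.7, -1.1]
width: 0.0003
```

Emit:
move_arm(
  deltas=[0,-0.05,0,0,0,0,0,0,-0.05,0,0,0,0,0,0,-0.04,0,0,0,0,0,0,0,0,0,0,0,0],
)

```text
time: 11.6
ee_pos: [0.5091, -0.1523, 0.0526]
tcp_rot: [-3.141, 0.0, 1.499]
wrist_force: [0.7, -0.4, -0.2]
width: 0.0006
```

Emit:
move_arm(
  deltas=[0,-0.03,0,0,0,0,0,0,0,0,0,0,0,0],
)

```text
time: 11.85
ee_pos: [0.5079, -0.1522, 0.0526]
tcp_rot: [-3.141, 0.0, 1.499]
wrist_force: [1.4, -0.8, 0.3]
width: 0.0005
```

Emit:
move_arm(
  deltas=[0,-0.03,0,0,0,0,0,0,0,0,0,0,0,0],
)

```text
time: 12.1
ee_pos: [0.5073, -0.1521, 0.0527]
tcp_rot: [3.139, 0.0, 1.499]
wrist_force: [5.4, -1.0, -4.1]
width: 0.0004
```

Emit:
move_arm(
  deltas=[0,-0.03,0,0,0,0,0,0,0,0,0,0,0,0],
)

```text
time: 12.35
ee_pos: [0.5073, -0.1521, 0.0528]
tcp_rot: [3.135, 0.001, 1.499]
wrist_force: [12.9, -0.5, -6.8]
width: 0.0007
```

Emit:
move_arm(
  deltas=[0,-0.03,0,0,0,0,0,0,0,0,0,0,0,0],
)

```text
time: 12.6
ee_pos: [0.5072, -0.1521, 0.0528]
tcp_rot: [3.132, 0.001, 1.499]
wrist_force: [18.5, -1.0, -10.6]
width: 0.0005
```

Emit:
move_arm(
  deltas=[0,0.12,0,0,0,0,0,0,0.24,0,0,0,0,0,0,0,0,0,0,0,0],
)

```text
time: 12.98
ee_pos: [0.5218, -0.1531, 0.0526]
tcp_rot: [-3.141, -0.0, 1.499]
wrist_force: [0.0, 0.1, 0.3]
width: 0.0002
```

```bash
python3 - <<'E'
from plan import *
from station import robot
o=robot.observe();print(o["time"],o["ee_pos"],o["tcp_rot"],o["wrist_force"],local("loaded",o["ee_pos"]))
E
```

```text
loaded [ 0.7168114  -0.16662695] yaw -0.07199499789731625 res mm [[-0.6, -0.3], [-0.4, -0.7], [1.2, 0.9], [-0.3, 0.1]]
12.975 [ 0.52183652 -0.15305953  0.05257554] [-3.14097142e+00 -2.75139228e-05  1.49894606e+00] [0.03671602 0.12410763 0.34283811] [-0.19544573 -0.00049282]
```

Emit:
move_arm(
  deltas=[0,0,-0.5,0,0,0,0,0,0,-0.9,0,0,0,0,0,0,-0.9,0,0,0,0,0,0,-0.9,0,0,0,0,0,0,-0.6,0,0,0,0],
)

```text
time: 13.6
ee_pos: [0.5215, -0.1531, 0.2454]
tcp_rot: [3.139, 0.001, 1.499]
wrist_force: [0.3, -0.1, -0.8]
width: 0.0001
```

Emit:
move_arm(
  deltas=[0.8,-0.8,0,0,0,0,0,0.9,-0.8,0,0,0,0,0,0.9,-0.5,0,0,0,0,0,0.9,0,0,0,0,0,0,0,0,0,0,0,0,0],
)

```text
time: 14.22
ee_pos: [0.4288, 0.0312, 0.2429]
tcp_rot: [3.141, -0.0, 1.503]
wrist_force: [0.6, 0.7, 0.9]
width: 0.0002
```

```bash
python3 - <<'E'
from plan import *
from station import robot
o=robot.observe();print(o["time"],o["ee_pos"],o["wrist_force"])
g=robot.grab_frame("top");pickle.dump(g,open("top7.pkl","wb"));cv2.imwrite("pics/t7.png",cv2.resize(g["frame"][115:240,225:425][:,:,::-1],None,fx=4,fy=4,interpolation=cv2.INTER_NEAREST))
g=robot.grab_frame("scene");cv2.imwrite("pics/s7.png",cv2.resize(g["frame"][110:260,210:430,::-1],None,fx=3.6,fy=3.6))
E
```

```text
14.225 [0.42877289 0.03124756 0.24291409] [0.58365521 0.71006175 0.85970973]
```

View pics/t7.png

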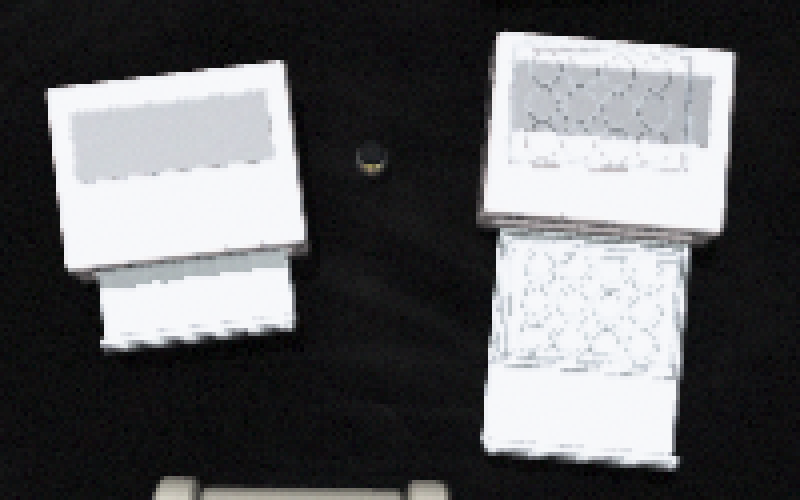

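View pics/s7.png

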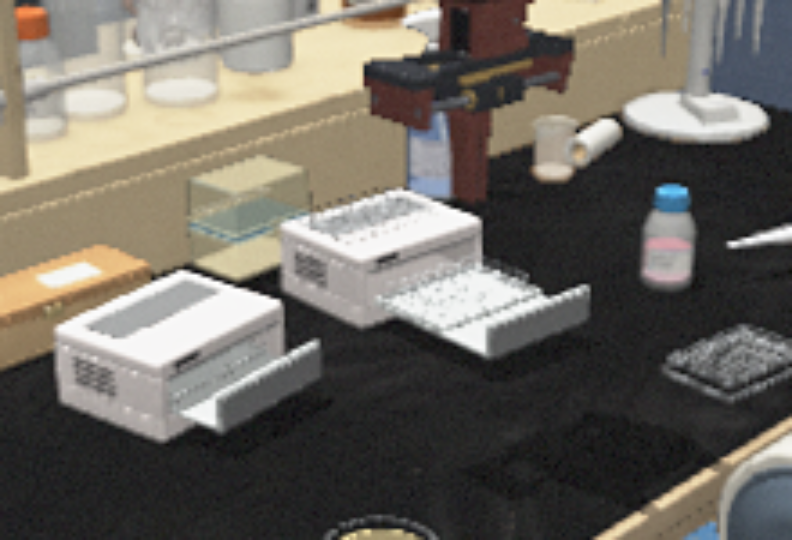

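```bash
python3 - <<'E'
from plan import *
from fit import lip
c,R=fit("loaded",L_);lip(c,R,[(495,298),(687,311),(482,453),(678,467)])
c,R=fit("empty",E_);lip(c,R,[(102,349),(295,326)])
# plate footprint corners at z .05
c,R=fit("loaded",L_);g=pickle.load(open("top7.pkl","rb"))
for u,v in [(495,362),(680,378)]:
  print(R.T@(ray(g,(225+u/4-.375,115+v/4-.375),.04)[:2]-c))
a=pickle.load(open("top0.pkl","rb"))["frame"].astype(int);d=(abs(a-g["frame"]).max(2)>60).astype(np.uint8)
d=cv2.morphologyEx(d,cv2.MORPH_OPEN,np.ones((2,2)))
n,l,s,_=cv2.connectedComponentsWithStats(d);print([x.tolist() for x in s[1:] if x[4]>8])
E
```

```text
loaded [ 0.7168114  -0.16662695] yaw -0.07199499789731625 res mm [[-0.6, -0.3], [-0.4, -0.7], [1.2, 0.9], [-0.3, 0.1]]
lip local [-121.3   69.5] [ 0.6008 -0.0886]
lip local [-119.1  -67.2] [ 0.5932 -0.2251]
lip local [-231.4   70.1] [ 0.491  -0.0801]
lip local [-229.9  -68.6] [ 0.4826 -0.2185]
empty [0.68955548 0.13615198] yaw 0.1259897851881436 res mm [[-1.2, -1.6], [-0.3, 1.1], [0.2, 1.1], [1.2, -0.6]]
lip local [-120.5   68.1] [0.5615 0.1886]
lip local [-119.8  -68.8] [0.5793 0.0528]
loaded [ 0.7168114  -0.16662695] yaw -0.07199499789731625 res mm [[-0.6, -0.3], [-0.4, -0.7], [1.2, 0.9], [-0.3, 0.1]]
[-0.16523257  0.06445027]
[-0.16567556 -0.06915093]
[[346, 189, 52, 44, 1944], [252, 197, 51, 32, 1285], [258, 235, 84, 131, 6294], [341, 245, 4, 3, 11], [0, 306, 156, 94, 5830], [123, 309, 18, 4, 68], [313, 310, 7, 4, 28], [348, 310, 7, 4, 25], [268, 318, 4, 11, 38], [263, 327, 12, 10, 79], [338, 347, 16, 3, 40], [334, 352, 19, 34, 321], [310, 364, 16, 12, 80], [266, 366, 17, 22, 115], [80, 371, 25, 21, 212], [291, 377, 40, 23, 573], [337, 389, 11, 10, 51], [85, 395, 7, 5, 22], [237, 394, 34, 6, 173], [276, 394, 12, 6, 49]]
```

The lip moved about 110 mm, the empty tray is home, the plate sits square, and nothing else in the top view changed apart from the arm. I'll hand in.

```bash
python3 -c "
from station import robot
o=robot.observe();print(o['time'],o['qd'].round(3));print(robot.job_done())"
```

```text
14.325 [-0.032  0.009 -0.004 -0.    -0.002  0.001]
the job is handed in; nothing more can be done
None
```

I pushed the empty tray (left reader) home by its front with closed fingers. I then hooked the fingertips behind the loaded tray's lip and drew it out to its stop. The job was handed in at 14.3 s.

**Last checks:**
- **Empty tray:** it met a hard stop at about 20 N. Its lip measures about -120 mm in the reader's frame, against -122 mm nominal. The loaded lip read the same at home, so this is within calibration error.
- **Loaded tray:** it met a hard stop at about 20 N. The top view shows about 110 mm of travel. The arm stopped about 3 mm short of my estimate, which I put down to error in the fitted reader pose.
- **Plate:** it lies square in its nest in the top and scene views.
- **Everything else:** comparing the top view before and after, only the two trays and the arm changed. That view may not pick up small shifts.
- **Arm:** the gripper finished above and clear of everything. One joint was still settling slightly, at 0.03 rad/s, when I handed in.

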